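# Expose a printing plate

### The arm

A 6-joint arm with a two-finger parallel gripper is mounted at the origin on the work surface. World frame = base frame: x ahead of the robot, y to its left, z up, the work surface at z = 0. Lengths are in m, angles in degrees, forces in N, time in s.
With the tool pointing down it reaches from about 0.375 to 0.9 m from the base axis. Payload 3.1 kg.
Tool frame: the origin (TCP) lies at the very end of the fingers, on their centre line; the grasp point (between the pads) lies 19 mm behind it; z points along the fingers, y is the line along which they close (so a half turn about z gives the same grasp; the last joint's range is limited). The gripper opens to 87 mm and grips with 3 to 60 N. Pads are 19 mm wide; open, the fingers measure 117 mm over their backs; the gripper's body (75 mm by 190 mm) begins 51 mm behind the grasp point.
Start: joints at [-82.878, 30.224, 82.088, -0, 67.689, -10.227], TCP at [0.186, -0.597, 0.223] pointing down, gripper open.
Joint ranges: [-176.69, 176.69], [-43.24, 126.21], [12.49, 139.97], [-82, 262], [0, 151.66], [-163.58, 163.58]. Speed limits (degrees/s): [159.86, 159.86, 180, 180, 180, 180].

### API

Orientations are given as a 3x3 rotation matrix whose columns are the frame's x, y, z axes.
In Python, from rig import bot, imaging gives the robot as it stands.
- The arm moves only by the tool drive_tool, never from a script. Its argument "deltas" is text: rows parted by semicolons, each of 5 numbers parted by spaces: the finger opening in mm, from 0 to 87, then the shift along the world's x, y, z in mm, then the turn about the world's z in rad. In form: jaw dx dy dz twist; .... A call has 1 to 12 rows; each row is the pose to reach, as a shift and turn from the pose commanded when the call began; what a row does not reach only later rows make up. A row lasts 1/10 s, in which the tool goes at most 50 mm and 8.59 degrees, less where a joint would pass 70% of its speed; a pose out of reach is approached as far as the arm can. A call with a gripper value outside its range is refused whole. The fingers move at their own pace and stop on an object; the grip force is fixed at half the most. Time passes only in rows, so rows that repeat a pose let the fingers close. It gives the time, the measured TCP pose, the force, the opening and the grip force at its end, in the units of the state.
- bot.read_state(): the state, without advancing time (a new reading comes with each control period).
- imaging.capture(name): name is "scene" or "top"; returns the picture (400x640x3 uint8, red, green, blue); there is no depth.
- imaging.camera_model(name): a dict with "fx", "fy", "cx", "cy" (pixels), "T" (4x4, takes a point from camera to world coordinates). Camera axes: x right, y down, z forward; pixel columns grow to the right and rows downward; lengths in m; the calibration is good to about 2 mm. A picture is of the moment at which its call begins. camera_model takes no time and is no camera call.
- bot.hand_in(): hands the job in; it is judged then, once.
The state is a dict: "time_s": time; "joint_positions": joint angles; "qvel": joint speeds; "tau": joint torques, N m; "position": TCP position; "tcp_rot": TCP orientation; "force": force on the tool from outside, world axes, zero at the start; "moment": the same for the moment, N m; "opening": opening from 0.0 (shut) to 1.0 (fully open); "grasp_force": force on a finger pad.
Only numpy, scipy, OpenCV 4.12 (cv2) and the standard library are available. Lean on these libraries where they do the work, as an engineer would, in place of code of your own. Each camera call takes 0.05 s, during which the arm holds its last target. There are 200 camera calls.

### The job

The printing plate lies ready in the ultraviolet exposure unit. Using the fingertips only, push the blue lid down fully shut without slamming it, switch the unit on by pressing the raised, white-barred end of its red mains rocker, then push the middle one of the three white time keys right down so that it stays in, and finally press the green start button right down to start the exposure. Press neither of the other time keys, keep to this order, grasp and lift nothing, and leave the plate and the things standing around the unit where they are.

Things in the scene. Friction and masses are not known exactly. Their poses are not given: they have to be found in the camera images.
- exposer: ultraviolet exposure unit, grey box fixed on the table, 270 deep (x) x 360 wide (y), deck 85 high. Origin: centre of underside. x points from the control strip (80 deep, nearest the robot) to the lid hinge at the back, z up. On the strip at x = -98: red mains rocker y = +142, display, three white time keys y = +34, -10, -54, green start button y = -125. Behind it the glass bed, 79 high
- lid (a joint): angle of the blue lid (360 wide, 22 thick, front edge 188 from the hinge plus a 10 steel lip), rad: 0 = flat shut, positive = open; starts at 0.75 to 1.1. A stiff friction hinge keeps it where it is left; 2 to 6 N near the front edge, square to the lid, moves it. Shut, its top face is 110 above the table and its front edge (54 in front of the unit's origin) 44 behind the row of keys
- lid_hinge (a point): point on the lid's hinge line, at mid width, 134 behind the unit's origin and 88 above the table; axes as the unit's. The hinge line runs along the unit's y
- lid_push (a point): point on the lid's outer (upper) face at mid width, 165 from the hinge line along the lid and 22 off the lid's underside plane through the hinge line; moves with the lid, its x axis points along the lid to the hinge, its z axis out of the outer face
- rocker (a joint): tilt of the red mains rocker (hollow V-shaped cap, 34 long front to back, 24 wide, pivot in the middle), rad: 0 = off, the half nearest the robot, which bears a white bar, slopes up 0.44 to its outer end; 0.44 = on, that half pressed down level, the far half up. Its friction keeps it where it is left, so press that end right down; about 3 N on the raised end tips it
- rocker_on_end (a point): fixed point (it does not move with the rocker) on top of the raised half of the rocker while it is off, 5 short of its outer end, 99.5 above the table; when on, the top there is 6 lower. Axes as the unit's
- key1 (a joint): travel of the left white time key (one dot), m: 0 = up, 0.005 = fully down
- key2 (a joint): travel of the middle white time key (two dots), m: 0 = up, 0.005 = fully down; like its neighbours it stays down where it is pushed to (no spring); about 3 N moves it
- key2_top (a point): centre of the top face of the middle white key: round, diameter 22, 95 above the table when up (10 above the deck); pressed straight down. Axes as the unit's; the neighbouring keys' centres are 44 to each side along y
- key3 (a joint): travel of the right white time key (three dots), m: 0 = up, 0.005 = fully down
- start (a joint): travel of the green start button, m: 0 = up, 0.005 = fully down; it springs back when let go, needs about 5 N to go right down, and a light touch of 2 N starts to move it
- start_top (a point): centre of the top face of the green start button: round, diameter 33, 95 above the table when up; pressed straight down. Axes as the unit's
- plate: steel-backed printing plate with a green coat, 90 x 130 x 3, lying loose on the glass under the raised lid; origin: centre of its underside. Leave it as it lies; the lid closes over it without touching
- inkstone: bystander near the unit, loose: black inkstone, a shallow slab-like tray 85 x 130 x 28; origin: centre of its underside on the table
- ink_bowl: bystander near the unit, loose: small blue ceramic bowl, diameter 64, 32 high; origin: centre of its underside on the table
- ink_bottle: bystander near the unit, loose: small amber ink bottle with black cap, diameter 42, 75 high; origin: centre of its underside on the table
- tape: bystander near the unit, loose: roll of tan masking tape lying flat, diameter 90, 25 high; origin: centre of its underside on the table
- pebble: bystander near the unit, loose: smooth grey pebble paperweight, diameter 46, 23 high; origin: centre of its underside on the table
- brayer: bystander near the unit, loose: ink roller (brayer) lying flat: black roller 90 long, wooden handle, 33 high, 160 long; origin: on the table under the middle of its roller
There are look-alikes about, which are no part of the job. Leave any orange or purple look-alike of the plate alone.

How it is judged:
By the outcome, as a careful person would: the job done as asked, in the order asked, and still so for the second after the job is handed in, with the robot touching nothing.
It also fails if it takes over 51 s, if anything falls off the work surface, if the arm or the gripper's body presses on something with over 40 N, if the wrist force passes 120 N, or if a joint passes its speed limit or range.

## Working session

There is one attempt and no reset: what is moved stays moved. The work goes in short steps, Python scripts to look and compute and a tool call to move; the robot and the scene stay as the last step left them, time stands still between calls to the robot, and variables do not carry over. Pictures are saved under pics/ and viewed, at most 10 in all, crops included, and the job is handed in when it is done.

Besides the shell and the picture viewer there is one more tool, called after "Request:" by a JSON object that holds its "op" and its "data", one argument or row to a line. drive_tool: Moves the arm, as the interface text tells. Its arguments: {"type":"object","properties":{"deltas":{"type":"string"}},"required":["deltas"]}

```bash
mkdir -p pics
python3 - <<'E'
from rig import bot, imaging
import cv2,numpy as np
for n in("scene","top"):
    im=imaging.capture(n); cv2.imwrite(f"pics/{n}0.png",im[:,:,::-1]); m=imaging.camera_model(n); print(n,m["fx"],m["cx"],m["cy"],np.round(m["T"],3).tolist())
s=bot.read_state(); print(s["time_s"],s["position"],s["tcp_rot"],s["opening"])
E
```

```text
scene 383.2912624097803 327.89259733981714 198.00588432397 [[0.837, 0.408, -0.365, 0.851], [0.547, -0.643, 0.536, -0.512], [-0.016, -0.649, -0.761, 0.851], [0.0, 0.0, 0.0, 1.0]]
top 514.9702289107622 318.1234482924197 199.3586857100668 [[0.013, -0.981, 0.192, 0.157], [-1.0, -0.014, -0.0, 0.03], [0.003, -0.192, -0.981, 1.593], [0.0, 0.0, 0.0, 1.0]]
0.1 [ 0.18631996 -0.59588703  0.22166882] [[ 9.54516745e-01  2.98157211e-01 -2.48139740e-04]
 [ 2.98157122e-01 -9.54514849e-01  1.93217545e-03]
 [ 3.39238977e-04 -1.91827845e-03 -9.99998103e-01]] 0.9997327586124273
```

View pics/scene0.png

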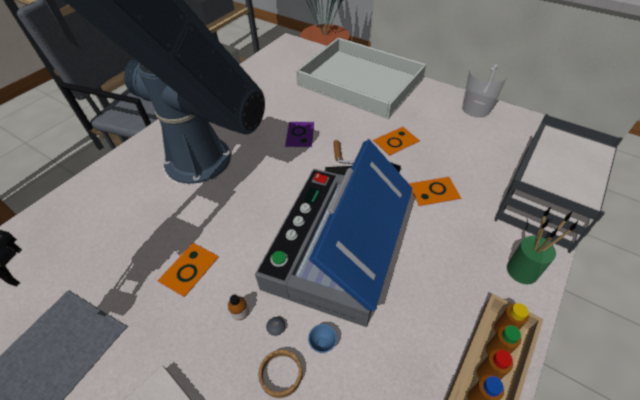

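View pics/top0.png

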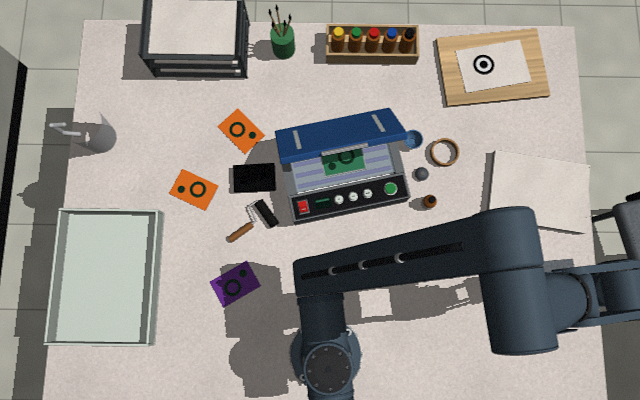

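The top view shows the unit with the rocker at about (303,207), the keys at (339,200), (353,197) and (367,194), and the start button at (390,188). The blue lid is open behind them. The orange and purple cards are look-alikes lying away from the unit. Next I'll measure and take one enlarged crop.

```bash
cat > h.py <<'E'
import numpy as np,cv2
from rig import bot,imaging
def ray(n,px):
    m=imaging.camera_model(n);T=np.array(m["T"])
    d=T[:3,:3]@[(px[0]-m["cx"])/m["fx"],(px[1]-m["cy"])/m["fy"],1]
    return T[:3,3],d
def onz(n,px,z):
    o,d=ray(n,px);return o+d*(z-o[2])/d[2]
def onplane(n,px,p,nn):
    o,d=ray(n,px);return o+d*((p-o)@nn)/(d@nn)
def blobs(mask,lo,hi):
    k,_,st,c=cv2.connectedComponentsWithStats(mask.astype(np.uint8))
    return [c[i] for i in range(1,k) if lo<=st[i,4]<=hi]
E
python3 - <<'E'
from h import *
rois={"scene":(255,165,345,295),"top":(285,175,405,222)}
for n,(a,b,c,d) in rois.items():
    im=cv2.imread(f"pics/{n}0.png"); hsv=cv2.cvtColor(im,cv2.COLOR_BGR2HSV)
    H,S,V=[hsv[:,:,i].astype(int) for i in range(3)]
    R=np.zeros(H.shape,bool);R[b:d,a:c]=1
    for nm,mk,z in(("red",((H<8)|(H>172))&(S>150)&(V>90),.094),("green",(H>45)&(H<80)&(S>110)&(V>70),.095),("white",(S<45)&(V>165),.095)):
        for p in blobs(mk&R,20,700): print(n,nm,p.round(1),onz(n,p,z).round(4))
    if n=="top": cv2.imwrite("pics/c0.png",cv2.resize(im[100:225,265:425],None,fx=5,fy=4.8,interpolation=cv2.INTER_CUBIC))
E
```

```text
scene red [320.3 177.8] [0.4305 0.0706 0.094 ]
scene green [278.4 256.8] [ 0.4891 -0.1888  0.095 ]
scene white [258.5 289.7] [ 0.5037 -0.2775  0.095 ]
top red [302.5 206. ] [0.4296 0.0749 0.094 ]
top green [390.2 187.8] [ 0.488  -0.1852  0.095 ]
top green [322.  199.9] [0.4485 0.0173 0.095 ]
top white [367.8 193.2] [ 0.4707 -0.1187  0.095 ]
top white [353.5 196.3] [ 0.4606 -0.076   0.095 ]
top white [338.9 198.9] [ 0.4521 -0.0326  0.095 ]
```

View pics/c0.png

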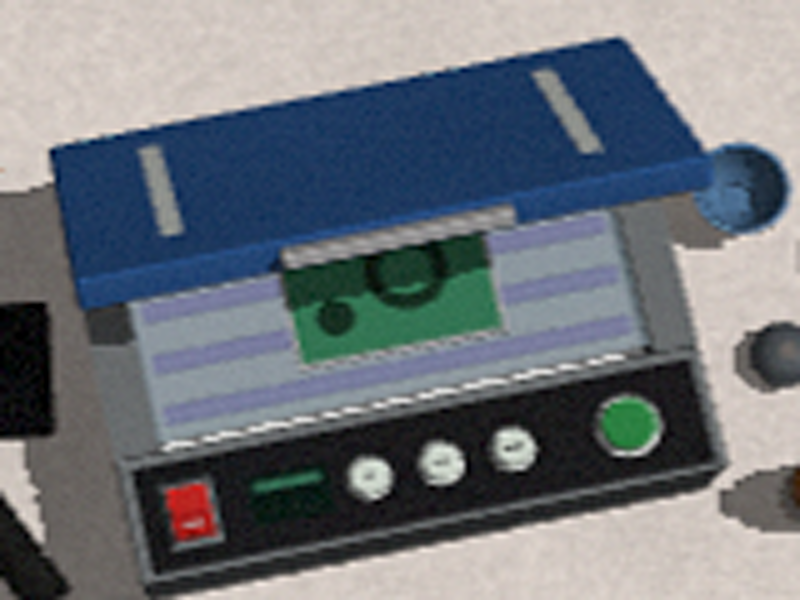

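```bash
cat >> h.py <<'E'
def unit():
    L=np.array([[-98,-125],[-98,-10],[-98,34],[-98,-54],[-98,142]])/1e3
    W=np.array([[.4885,-.187],[.4606,-.076],[.4521,-.0326],[.4707,-.1187],[.430,.0728]])
    l=L-L.mean(0);w=W-W.mean(0)
    a=np.arctan2((l[:,0]*w[:,1]-l[:,1]*w[:,0]).sum(),(l*w).sum())
    R=np.array([[np.cos(a),-np.sin(a)],[np.sin(a),np.cos(a)]])
    t=W.mean(0)-R@L.mean(0)
    return a,R,t,(L@R.T+t-W)
def U(x,y,z):
    a,R,t,_=unit();return np.append(R@[x,y]+t,z)
def lidpt(th,r=.165,h=.022,y=0):
    c,s=np.cos(th),np.sin(th);return U(.134-r*c+h*s,y,.088+r*s+h*c)
E
python3 - <<'E'
from h import *
from scipy.optimize import minimize_scalar as ms
a,R,t,e=unit();print("yaw",a,"origin",t,"res mm",(e*1e3).round(1).tolist())
m=imaging.camera_model("top");T=np.linalg.inv(np.array(m["T"]))
def pr(p):
    q=T[:3,:3]@p+T[:3,3];return np.array([m["fx"]*q[0]/q[2]+m["cx"],m["fy"]*q[1]/q[2]+m["cy"]])
# front edge of outer face: corners of lid at crop (78,282),(698,160)
for px,y in(((265+78/5,100+282/4.8),.18),((265+698/5,100+160/4.8),-.18)):
    nn=np.append(R[:,1],0);p=onplane("top",px,U(0,y,0),nn);q=p-U(.134,y,.088)
    x=q[:2]@R[:,0];print("r",np.hypot(x,q[2]),"expect",np.hypot(.188,.022),"theta",np.arctan2(q[2],-x)-np.arctan2(.022,.188))
print("twist",(a-np.pi/2)-np.arctan2(-.9545,.2982))
for n,p in(("rocker",U(-.1115,.142,.0995)),("key2",U(-.098,-.01,.095)),("start",U(-.098,-.125,.095))):print(n,p.round(4))
for th in np.arange(1.1,-.01,-.1):print(round(th,2),(lidpt(th)+np.append(R[:,0]*.0095,0)).round(4))
E
```

```text
yaw 0.21936981592826454 origin [ 0.55546561 -0.04443608] res mm [[-1.5, -0.8], [1.4, 0.5], [0.3, 0.0], [0.9, 0.2], [-1.1, 0.0]]
r 0.071575227560837 expect 0.18928285712129347 theta -0.49408711416434137
r 0.15109093246009786 expect 0.18928285712129347 theta 0.694635948364432
twist -0.08343750069598244
rocker [0.4157 0.0699 0.0995]
key2 [ 0.462  -0.0755  0.095 ]
start [ 0.487  -0.1878  0.095 ]
1.1 [ 0.6416 -0.0252  0.245 ]
1.0 [ 0.6266 -0.0286  0.2387]
0.9 [ 0.6122 -0.0318  0.2309]
0.8 [ 0.5987 -0.0348  0.2217]
0.7 [ 0.5862 -0.0376  0.2111]
0.6 [ 0.5747 -0.0401  0.1993]
0.5 [ 0.5645 -0.0424  0.1864]
0.4 [ 0.5556 -0.0444  0.1725]
0.3 [ 0.548  -0.0461  0.1578]
0.2 [ 0.542  -0.0474  0.1423]
0.1 [ 0.5374 -0.0485  0.1264]
-0.0 [ 0.5345 -0.0491  0.11  ]
```

The lateral planes are nearly parallel to the rays, so that estimate is ill-conditioned. I'll compare the projected corner pixels for each angle instead.

Run:
```python
from h import *
m=imaging.camera_model("top");T=np.linalg.inv(np.array(m["T"]))
def pr(p):
    q=T[:3,:3]@p+T[:3,3];return np.array([m["fx"]*q[0]/q[2]+m["cx"],m["fy"]*q[1]/q[2]+m["cy"]])
print("seen",(265+78/5,100+282/4.8),(265+698/5,100+160/4.8))
for th in np.arange(.7,1.16,.05):print(round(th,2),*[pr(lidpt(th,.188,.022,y)).round(1) for y in(.18,-.18)])
```

```text
seen (280.6, 158.75) (404.6, 133.33333333333334)
0.7 [280.9 164.4] [408.5 138.7]
0.75 [280.2 161.3] [408.3 135.6]
0.8 [279.6 158.2] [408.  132.4]
0.85 [278.9 155. ] [407.7 129.2]
0.9 [278.2 151.7] [407.4 125.9]
0.95 [277.5 148.3] [407.  122.5]
1.0 [276.8 144.9] [406.5 119.1]
1.05 [276.1 141.5] [406.  115.6]
1.1 [275.3 138. ] [405.5 112.2]
1.15 [274.6 134.5] [404.9 108.7]
```

Request:
{"op": "drive_tool", "data": {
  "deltas": "0 0 0 50 0; 0 0 0 100 0; 0 30 40 120 0; 0 60 80 120 0; 0 90 120 120 -0.04; 0 120 160 120 -0.083; 0 150 200 120 -0.083; 0 180 240 120 -0.083; 0 210 280 120 -0.083; 0 240 320 120 -0.083; 0 270 360 120 -0.083; 0 300 400 120 -0.083"
}}

```text
time_s: 1.3
position: [0.4849, -0.1974, 0.3423]
tcp_rot: [[0.976, 0.218, -0.0], [0.218, -0.976, 0.0], [-0.0, -0.0, -1.0]]
force: [0.4, -1.1, -0.3]
opening: 0.033
grasp_force: 0.0
```

Lid angle comes out at about 0.8 rad. I'll go above the contact point, then follow the arc.

Request:
{"op": "drive_tool", "data": {
  "deltas": "0 30 40 0 -0; 0 60 80 0 0; 0 90 120 0 0; 0 120 150 0 0; 0 129 166 0 0; 0 129 166 -30 0; 0 129 166 -60 0; 0 129 166 -80 0; 0 129 166 -90 0; 0 129 166 -98 0; 0 129 166 -98 0"
}}

```text
time_s: 2.4
position: [0.6128, -0.0337, 0.244]
tcp_rot: [[0.976, 0.218, -0.001], [0.218, -0.976, 0.0], [-0.001, -0.0, -1.0]]
force: [0.1, 0.2, 0.6]
opening: 0.006
grasp_force: 0.0
```

Run:
```python
from h import *
im=np.hstack([imaging.capture("top")[100:230,250:430],]);sc=imaging.capture("scene")[100:330,230:450]
a=cv2.resize(im,(400,289));b=cv2.resize(sc,(400,418))
o=np.zeros((418,800,3),np.uint8);o[:289,:400]=a;o[:,400:]=b
cv2.imwrite("pics/c1.png",o[:,:,::-1]);s=bot.read_state();print(s["position"],s["force"])
```

```text
[ 0.61376963 -0.03377732  0.2454533 ] [-0.25178914  0.64877889 -0.01837808]
```

View pics/c1.png

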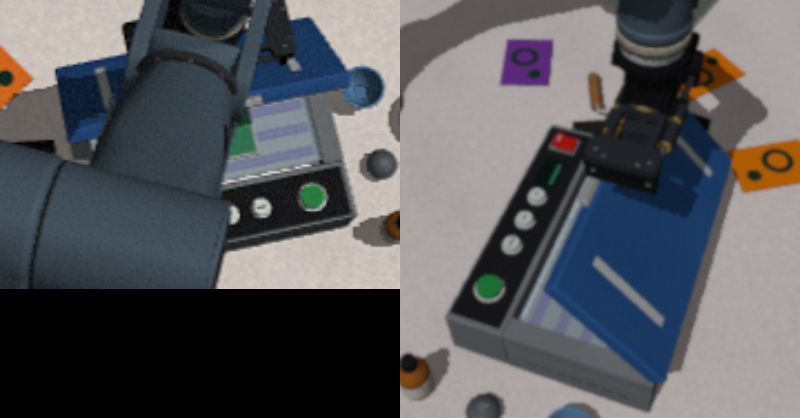

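The gripper is above the lid and the fingertip is clear of its front edge. Starting the slow push along the arc.

Request:
{"op": "drive_tool", "data": {
  "deltas": "0 -1 0 -7 0; 0 -2 0 -14 0; 0 -8 -1 -19 0; 0 -15 -2 -24 0; 0 -19 -3 -27 0; 0 -23 -4 -31 0; 0 -28 -4 -34 0; 0 -32 -5 -38 0; 0 -36 -6 -42 0; 0 -39 -7 -46 0; 0 -43 -8 -50 0; 0 -46 -8 -54 0"
}}

```text
time_s: 3.7
position: [0.5667, -0.0418, 0.1901]
tcp_rot: [[0.976, 0.218, -0.001], [0.218, -0.976, -0.001], [-0.001, 0.0, -1.0]]
force: [1.7, -1.9, 0.8]
opening: 0.005
grasp_force: 1.1
```

Run:
```python
from h import *
sc=imaging.capture("scene")[100:330,230:450]
cv2.imwrite("pics/c2.png",cv2.resize(sc,None,fx=2.6,fy=2.6)[:,:,::-1]);s=bot.read_state();print(s["position"],s["force"],s["moment"])
```

```text
[ 0.56560087 -0.04154846  0.1894435 ] [ 0.97185703 -0.80116346  0.66851886] [-0.09650742 -0.25842535  0.01092406]
```

View pics/c2.png

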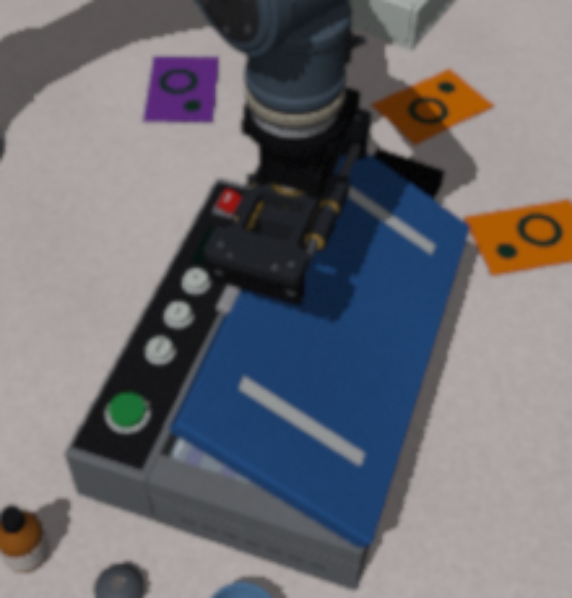

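The lid is following: it has come down to about 0.5 rad, with the finger on its outer face near the lip. Continuing.

Request:
{"op": "drive_tool", "data": {
  "deltas": "0 -4 -1 -6 0; 0 -8 -1 -12 0; 0 -11 -2 -17 0; 0 -14 -3 -22 0; 0 -16 -4 -27 0; 0 -18 -5 -32 0; 0 -20 -5 -37 0; 0 -22 -6 -42 0; 0 -24 -6 -47 0; 0 -26 -6 -52 0; 0 -27 -7 -56 0; 0 -28 -7 -60 0"
}}

```text
time_s: 4.95
position: [0.5391, -0.0485, 0.1302]
tcp_rot: [[0.976, 0.218, -0.0], [0.218, -0.976, 0.0], [-0.0, -0.0, -1.0]]
force: [0.7, -0.7, 1.7]
opening: 0.007
grasp_force: 0.8
```

Request:
{"op": "drive_tool", "data": {
  "deltas": "0 -1 0 -3 0; 0 -1 0 -6 0; 0 -2 0 -9 0; 0 -2 0 -12 0; 0 -2 0 -15 0; 0 -3 0 -17 0; 0 -3 0 -19 0; 0 -3 0 -20 0; 0 -3 0 -21 0; 0 -3 0 -21 0"
}}

```text
time_s: 5.95
position: [0.5363, -0.0485, 0.1104]
tcp_rot: [[0.976, 0.218, 0.0], [0.218, -0.976, -0.0], [0.0, 0.0, -1.0]]
force: [-1.3, -0.2, 7.9]
opening: 0.002
grasp_force: 3.5
```

Request:
{"op": "drive_tool", "data": {
  "deltas": "0 0 0 -1 0; 0 0 0 -2 0; 0 0 0 -2 0; 0 0 0 -2 0"
}}

```text
time_s: 6.35
position: [0.5363, -0.0485, 0.1103]
tcp_rot: [[0.976, 0.218, 0.001], [0.218, -0.976, -0.001], [0.001, 0.001, -1.0]]
force: [-5.0, -0.8, 19.7]
opening: 0.004
grasp_force: 10.0
```

The lid is on its hard stop: z stays at 0.110 while the force rises to 20 N. Next I'll lift off and move above the rocker's near end.

Request:
{"op": "drive_tool", "data": {
  "deltas": "0 0 0 15 0; 0 0 0 45 0; 0 -30 30 45 0; 0 -60 60 45 0; 0 -90 90 45 0; 0 -121 118 45 0; 0 -121 118 45 0; 0 -121 118 25 0; 0 -121 118 10 0; 0 -121 118 5 0; 0 -121 118 5 0"
}}

```text
time_s: 7.45
position: [0.4153, 0.0694, 0.112]
tcp_rot: [[0.976, 0.218, -0.001], [0.218, -0.976, 0.0], [-0.001, -0.001, -1.0]]
force: [-1.3, -0.7, 0.3]
opening: 0.003
grasp_force: 0.0
```

Run:
```python
from h import *
s=bot.read_state();print(s["position"],s["force"])
sc=imaging.capture("scene")[100:330,230:450]
cv2.imwrite("pics/c3.png",cv2.resize(sc,None,fx=2.6,fy=2.6,interpolation=cv2.INTER_CUBIC)[:,:,::-1])
```

```text
[0.41532676 0.06941927 0.1119821 ] [-1.31419376 -0.69030695  0.33800355]
```

View pics/c3.png

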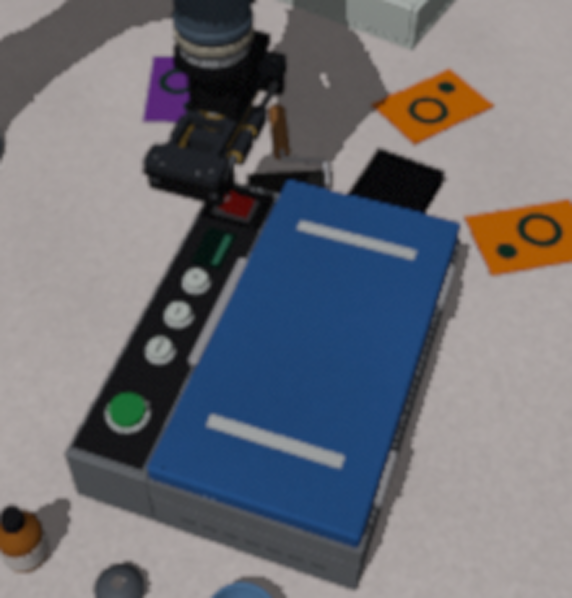

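The lid is flat shut and the gripper stands at the near end of the rocker. Pressing it down.

Request:
{"op": "drive_tool", "data": {
  "deltas": "0 0 0 -4 0; 0 0 0 -8 0; 0 0 0 -11 0; 0 0 0 -14 0; 0 0 0 -17 0; 0 0 0 -19 0; 0 0 0 -20 0; 0 0 0 -20 0; 0 0 0 -20 0"
}}

```text
time_s: 8.4
position: [0.4142, 0.0697, 0.0936]
tcp_rot: [[0.976, 0.218, -0.001], [0.218, -0.976, -0.0], [-0.001, -0.0, -1.0]]
force: [-6.0, -2.0, 18.7]
opening: 0.005
grasp_force: 9.2
```

z = 0.0936 is the on height given in the task. Next, key 2.

Request:
{"op": "drive_tool", "data": {
  "deltas": "0 0 0 20 0; 0 0 0 35 0; 0 16 -48 35 0; 0 32 -96 35 0; 0 47 -145 35 0; 0 47 -145 35 0; 0 47 -145 22 0; 0 47 -145 14 0; 0 47 -145 14 0"
}}

```text
time_s: 9.3
position: [0.4613, -0.0746, 0.1054]
tcp_rot: [[0.976, 0.218, -0.002], [0.218, -0.976, 0.001], [-0.002, -0.002, -1.0]]
force: [0.5, -0.3, -0.1]
opening: 0.004
grasp_force: 0.0
```

Run:
```python
from h import *
s=bot.read_state();print(s["position"],s["force"])
sc=imaging.capture("scene")[150:280,240:370]
cv2.imwrite("pics/c4.png",cv2.resize(sc,None,fx=4.5,fy=4.5,interpolation=cv2.INTER_CUBIC)[:,:,::-1])
```

```text
[ 0.46126485 -0.07461541  0.10542022] [ 0.51803559 -0.28421698 -0.14487724]
```

View pics/c4.png

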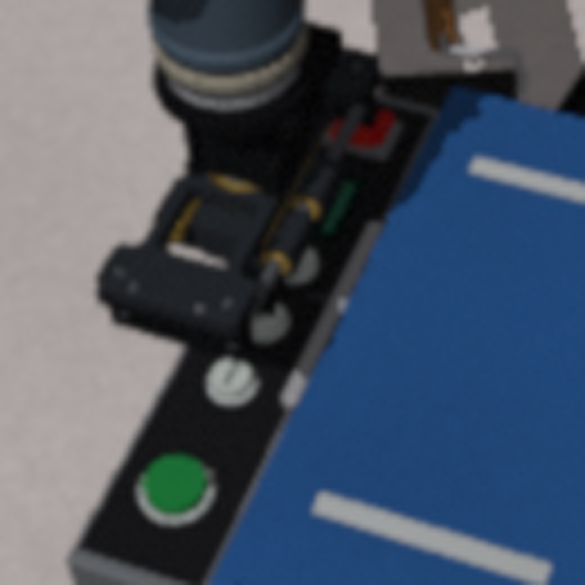

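Run:
```python
from h import *
m=imaging.camera_model("scene");T=np.linalg.inv(np.array(m["T"]))
def pr(p):
    q=T[:3,:3]@p+T[:3,3];return (np.array([m["fx"]*q[0]/q[2]+m["cx"],m["fy"]*q[1]/q[2]+m["cy"]])-[240,150])*4.5
print(pr([.4613,-.0746,.1054]),pr([.4613,-.0746,.13]),pr([.4613,-.0746,.175]),pr([.462,-.0755,.095]),pr(U(-.098,-.054,.095)))
im=cv2.imread("pics/scene0.png");h=cv2.cvtColor(im,cv2.COLOR_BGR2HSV)[195:245,280:315]
print([(p+[280,195]-[240,150])*4.5 for p in blobs((h[:,:,1]<60)&(h[:,:,2]>120),15,400)])
```

```text
[259.35659299 295.75466334] [255.87089287 267.62283358] [249.11577831 213.1047378 ] [260.85361919 308.95185552] [228.06816933 370.38079417]
[array([206.31521739, 251.02173913]), array([290.7421875, 259.3125   ]), array([260.1369863 , 317.40410959]), array([228.30379747, 380.05063291]), array([328.10869565, 410.47826087])]
```

The tip projects within a few mm of key 2's centre and at least 15 mm from its neighbours. Pressing.

Request:
{"op": "drive_tool", "data": {
  "deltas": "0 0 0 -5 0; 0 0 0 -8 0; 0 0 0 -11 0; 0 0 0 -14 0; 0 0 0 -16 0; 0 0 0 -18 0; 0 0 0 -18 0; 0 0 0 -18 0"
}}

```text
time_s: 10.15
position: [0.4624, -0.0752, 0.0902]
tcp_rot: [[0.976, 0.218, 0.001], [0.218, -0.976, -0.0], [0.001, 0.0, -1.0]]
force: [-2.6, 2.9, 18.0]
opening: 0.005
grasp_force: 8.9
```

z = 0.0902, so key 2 is fully down. Next, the start button.

Request:
{"op": "drive_tool", "data": {
  "deltas": "0 0 0 15 0; 0 0 0 32 0; 0 8 -38 32 0; 0 16 -76 32 0; 0 25 -112 32 0; 0 25 -112 32 0; 0 25 -112 17 0; 0 25 -112 17 0"
}}

```text
time_s: 10.95
position: [0.4857, -0.1866, 0.1041]
tcp_rot: [[0.976, 0.218, -0.004], [0.218, -0.976, 0.002], [-0.003, -0.003, -1.0]]
force: [-0.3, -0.2, -0.5]
opening: 0.003
grasp_force: 0.0
```

Run:
```python
from h import *
s=bot.read_state();print(s["position"],s["force"])
sc=imaging.capture("scene")[150:280,240:370]
cv2.imwrite("pics/c5.png",cv2.resize(sc,None,fx=4.5,fy=4.5,interpolation=cv2.INTER_CUBIC)[:,:,::-1])
```

```text
[ 0.48565599 -0.18655973  0.10407728] [-0.34152564 -0.18524999 -0.50639932]
```

View pics/c5.png

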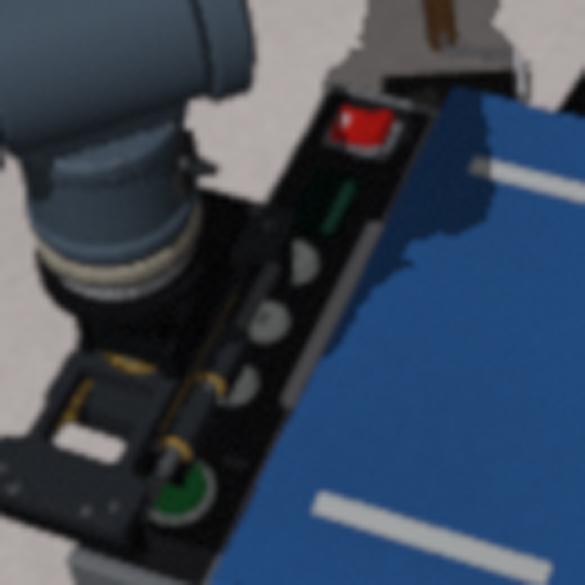

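The rocker at (365,125) has tipped, with its barred end down and its far half raised. Only the middle key at (268,322) sits low, and the tip is over the green button at (180,487). Pressing, holding, then retracting.

Request:
{"op": "drive_tool", "data": {
  "deltas": "0 0 0 -5 0; 0 0 0 -9 0; 0 0 0 -12 0; 0 0 0 -15 0; 0 0 0 -17 0; 0 0 0 -17 0; 0 0 0 -17 0; 0 0 0 -17 0"
}}

```text
time_s: 11.8
position: [0.4873, -0.187, 0.0902]
tcp_rot: [[0.976, 0.218, 0.001], [0.218, -0.976, -0.0], [0.001, 0.0, -1.0]]
force: [-1.5, 3.3, 14.5]
opening: 0.003
grasp_force: 7.2
```

Request:
{"op": "drive_tool", "data": {
  "deltas": "0 0 0 10 0; 0 0 0 40 0; 0 0 0 80 0; 0 0 0 120 0; 0 -10 -40 150 0; 0 -20 -80 150 0; 0 -40 -120 150 0; 0 -60 -160 150 0; 0 -80 -200 150 0; 0 -100 -240 150 0; 0 -100 -240 150 0"
}}

```text
time_s: 12.9
position: [0.3849, -0.4332, 0.2386]
tcp_rot: [[0.977, 0.212, 0.0], [0.212, -0.977, -0.004], [-0.001, 0.004, -1.0]]
force: [0.3, 0.6, -0.7]
opening: 0.001
grasp_force: 0.0
```

Run:
```python
from h import *
sc=imaging.capture("scene")[100:360,210:470]
cv2.imwrite("pics/c6.png",cv2.resize(sc,(590,590),interpolation=cv2.INTER_CUBIC)[:,:,::-1])
```

```text
(no output)
```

View pics/c6.png

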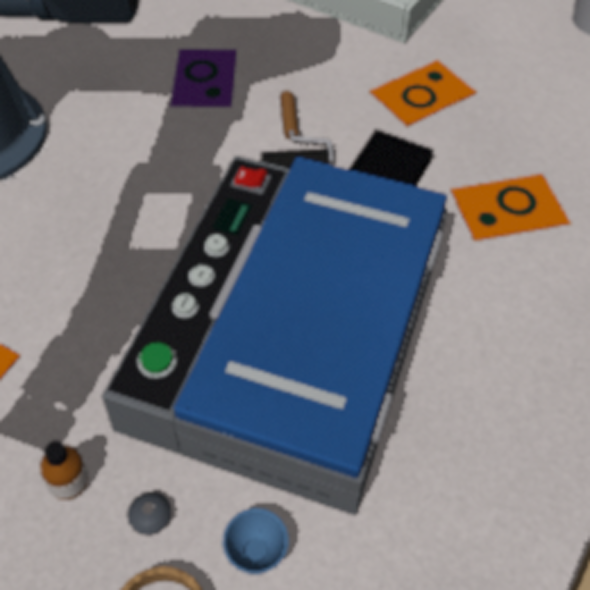

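The lid is shut, the rocker is on, the middle key is down, the button was pressed to its stop (z = 0.0902), and the things around the unit look undisturbed. Handing in.

```bash
python3 -c "
from rig import bot
print(bot.hand_in())"
```

```text
the job is handed in; nothing more can be done
None
```

I closed the lid slowly, switched the rocker on, pressed the middle key down and pressed the start button to its stop, in that order, then handed the job in at about 13 s; the hand-in gave no verdict.

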